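# Sort the look-alike tea tins by weight and seat them in their racks

## Robot

A 7-joint arm with a two-finger parallel gripper is mounted at the origin on a cart in front of the work surface, level with it; the furniture and walls round the work are solid. World frame = base frame: x ahead of the robot, y to its left, z up, the work surface at z = 0. Lengths are in m, angles in rad, forces in N, time in s.
With the tool pointing down it reaches from about 0.35 to 0.9 m from the base axis. Payload 7.2 kg.
Tool frame: the origin (TCP) lies at the very end of the fingers, on their centre line; the grasp point (between the pads) lies 19 mm behind it; z points along the fingers, y is the line along which they close (so a half turn about z gives the same grasp; the last joint's range is limited). The gripper opens to 85 mm and grips with 20 to 120 N. Pads are 22 mm wide; open, the fingers measure 114 mm over their backs; the gripper's body (76 mm by 85 mm) begins 54 mm behind the grasp point. The pads swing forward as they close: fully open they stand 13 mm farther back than shut.
Start: joints at [1.079, 0.411, -0.013, 1.596, 0.006, 1.134, -0.082], TCP at [0.257, -0.57, 0.231] pointing down, gripper open.
Joint ranges: [-2.95, 2.95], [-0.29, 1.99], [-1.47, 1.44], [0.14, 2.54], [-1.03, 4.17], [0.13, 1.85], [-2.86, 2.86]. Speed limits (rad/s): [2.39, 2.39, 3.01, 3.01, 3.14, 3.14, 3.14].

## Interface

Orientations are given as a unit quaternion [x, y, z, w].
In Python, from bench import r gives the robot as it stands.
- The arm moves only by the tool arm_command, never from a script. Its argument "motion" is text: rows parted by semicolons, each of 7 numbers parted by spaces: the closure in counts, from 0 (fully open) to 255 (shut), then the shift along the tool's x, y, z in units of 50 mm (1.0 is 50 mm), then the turn, a rotation vector about the tool's x, y, z in units of 8 degrees (1.0 is 8 degrees). A call has 1 to 20 rows; each row shifts and turns the commanded pose from where the row before left it, along the tool's axes as they then stand; what a row does not reach is not made up. A row lasts 1/10 s, in which the tool goes at most 50 mm and 8.59 degrees, less where a joint would pass 70% of its speed; a pose out of reach is approached as far as the arm can. A call is refused whole if a number of a shift passes 1 or a number of a turn 1, either way. A call with a gripper value outside its range is refused whole. The fingers move at their own pace and stop on an object; "grip_force" is the grip in N (left out, the last holds). Time passes only in rows, so rows that do not move let the fingers close. It gives the time, the measured TCP pose, the force, the opening and the grip force at its end, in the units of the state.
- r.sense(): the state, without advancing time (a new reading comes with each control period).
- r.capture(name): name is "scene" or "top"; returns a dict with "frame" (400x640x3 uint8, red, green, blue), "fovy" (degrees; the focal length in pixels is half the picture's height over the tangent of half this angle, whatever the lens; pixels are square), "cx", "cy" (the principal point, pixels), "distortion" ([k1, k2, p1, p2, k3] as OpenCV has them; the pictures are not rectified), "world_from_camera" (4x4, takes a point from camera to world coordinates). Camera axes: x right, y up, looking along -z (the intrinsics and any distortion apply to the point x, -y, -z); pixel columns grow to the right and rows downward; lengths in m; the calibration is good to about 2 mm. A picture is of the moment at which its call begins. There is no depth.
- r.sign_off(): hands the job in; it is judged then, once.
The state is a dict: "time_s": time; "joint_positions": joint angles; "dq": joint speeds; "effort": joint torques, N m; "ee_pos": TCP position; "ee_rot": TCP orientation; "ft_force": force on the tool from outside, world axes, zero at the start; "wrist_torque": the same for the moment, N m; "gripper_width": finger opening in m; "grasp_force": force on a finger pad.
Only numpy, scipy, OpenCV 4.12 (cv2) and the standard library are available. Lean on these libraries where they do the work, as an engineer would, in place of code of your own. Each camera call takes 0.05 s, during which the arm holds its last target. There are 200 camera calls.

## Task

The two closed tea tins look alike, but either may be full or near empty: lift each just clear of the counter to feel its weight, and put it in a free socket of the rack with the brass handle if it weighs more than about 400 g, or of the plain rack if less (both may belong in one rack). Press each tin down steadily until its stiff cork seat has gone fully home, never forcing it with more than 25 N, and leave it upright. Do not tip the tins or disturb the other things on the counter.

Things in the scene. Friction and masses are not known exactly. Their poses are not given: they have to be found in the camera images.
- tin_a: one of two look-alike closed metal tea tins (the name says nothing of the contents): upright cylinder, 54 mm diameter, 90.5 mm tall, flat lid, foot chamfered 2.5 mm. Origin: centre of its underside, z up. Weight 120 to 700 g, different each time: over about 400 g is full, less is near empty (340 to 460 g may go either way). Both may be full, or both near empty.
- tin_b: one of two look-alike closed metal tea tins (the name says nothing of the contents): upright cylinder, 54 mm diameter, 90.5 mm tall, flat lid, foot chamfered 2.5 mm. Origin: centre of its underside, z up. Weight 120 to 700 g, different each time: over about 400 g is full, less is near empty (340 to 460 g may go either way). Both may be full, or both near empty.
- pantry_rack: pantry rack, for full tins: the one WITH a brass handle, an arch reaching 87 mm high across its far (+x) end, 98 mm from the origin. Fixed wooden rack, 217 mm along its x, 100 mm along y, 40 mm tall; origin at the centre of its underside. Two sockets on its x axis, 55 mm before and behind the origin.
- refill_rack: refill rack, for near-empty tins: the plain one WITHOUT a handle. Fixed wooden rack, 217 mm along its x, 100 mm along y, 40 mm tall; origin at the centre of its underside. Two sockets on its x axis, 55 mm before and behind the origin.
- pantry_rack_near (a point): centre of the mouth of the pantry rack's near (-x) socket, at its top (z 40 mm): 57 mm diameter plus a 3 mm chamfer. A cork seat stands 16 to 19 mm below the mouth, moves down only under about 9 N (a tin weighs less), stays where pushed, and ends 26 mm below the mouth on a stiff rubber cushion (5 N per mm): home, to within 3 mm, for the tin on it
- pantry_rack_far (a point): centre of the mouth of the pantry rack's far (+x) socket, at its top (z 40 mm): 57 mm diameter plus a 3 mm chamfer. A cork seat stands 16 to 19 mm below the mouth, moves down only under about 9 N (a tin weighs less), stays where pushed, and ends 26 mm below the mouth on a stiff rubber cushion (5 N per mm): home, to within 3 mm, for the tin on it
- refill_rack_near (a point): centre of the mouth of the refill rack's near (-x) socket, at its top (z 40 mm): 57 mm diameter plus a 3 mm chamfer. A cork seat stands 16 to 19 mm below the mouth, moves down only under about 9 N (a tin weighs less), stays where pushed, and ends 26 mm below the mouth on a stiff rubber cushion (5 N per mm): home, to within 3 mm, for the tin on it
- refill_rack_far (a point): centre of the mouth of the refill rack's far (+x) socket, at its top (z 40 mm): 57 mm diameter plus a 3 mm chamfer. A cork seat stands 16 to 19 mm below the mouth, moves down only under about 9 N (a tin weighs less), stays where pushed, and ends 26 mm below the mouth on a stiff rubber cushion (5 N per mm): home, to within 3 mm, for the tin on it
- salt_shaker: bystander, loose: glass salt shaker with a metal cap, 44 mm wide, 90 mm tall; origin at the middle of its underside
- cup: bystander, loose: white espresso cup, 62x80x56 mm; origin at the middle of its underside
- honey_jar: bystander, loose: honey jar, 66x72x102 mm; origin at the middle of its underside
- tea_light: bystander, loose: candle in a small metal cup, 38 mm wide, 17 mm tall; origin at the middle of its underside

How it is judged:
On the way:
1. a tin is held just clear of the counter (underside 4 to 100 mm up), touching neither rack, to feel its weight (((height (world z) of tin_a between 0.004 and 0.1 m and contact force between the fingers and tin_a above 1 N and contact force between tin_a and pantry_rack below 0.2 N and contact force between tin_a and refill_rack below 0.2 N) or (height (world z) of tin_b between 0.004 and 0.1 m and contact force between the fingers and tin_b above 1 N and contact force between tin_b and pantry_rack below 0.2 N and contact force between tin_b and refill_rack below 0.2 N))), for 0.3 s.
At the end, for the whole second after the job is handed in: Each tin stands upright (0.08 rad) and at rest in a socket (5 mm of its axis), pressed home (underside under 17 mm above the rack's; home is 14): tins over 400 g in the handled rack, lighter in the plain one, by the force on the rack (over 3.3 N handled, under 4.55 N plain) ((((horizontal distance between tin_a and pantry_rack_near below 0.005 m or horizontal distance between tin_a and pantry_rack_far below 0.005 m) and z of tin_a in the frame of pantry_rack below 0.017 m and angle between tin_a's own z axis and vertical below 0.08 rad and contact force between tin_a and pantry_rack above 3.3 N) or ((horizontal distance between tin_a and refill_rack_near below 0.005 m or horizontal distance between tin_a and refill_rack_far below 0.005 m) and z of tin_a in the frame of refill_rack below 0.017 m and angle between tin_a's own z axis and vertical below 0.08 rad and contact force between tin_a and refill_rack between 0.3 and 4.55 N)) and (((horizontal distance between tin_b and pantry_rack_near below 0.005 m or horizontal distance between tin_b and pantry_rack_far below 0.005 m) and z of tin_b in the frame of pantry_rack below 0.017 m and angle between tin_b's own z axis and vertical below 0.08 rad and contact force between tin_b and pantry_rack above 3.3 N) or ((horizontal distance between tin_b and refill_rack_near below 0.005 m or horizontal distance between tin_b and refill_rack_far below 0.005 m) and z of tin_b in the frame of refill_rack below 0.017 m and angle between tin_b's own z axis and vertical below 0.08 rad and contact force between tin_b and refill_rack between 0.3 and 4.55 N)) and linear speed of each of tin_a, tin_b below 0.01 m/s); the robot touches nothing.
It fails at once if a tin is pressed on a rack with more than 25 N (contact force between any of tin_a, tin_b and pantry_rack above 25 N or contact force between any of tin_a, tin_b and refill_rack above 25 N).
It fails at once if a tin is tipped by more than 0.5 rad (angle between any of tin_a, tin_b's own z axis and vertical above 0.5 rad).
It fails at once if the salt shaker, cup, honey jar or tea light is moved by more than 30 mm (distance of any of salt_shaker, cup, honey_jar, tea_light from where it was at the start of the episode above 0.03 m).
It also fails if it takes over 66 s, if anything falls off the work surface, if the arm or the gripper's body presses on something with over 40 N, if the wrist force passes 120 N, or if a joint passes its speed limit or range.

## Working session

There is one attempt and no reset: what is moved stays moved. The work goes in short steps, Python scripts to look and compute and a tool call to move; the robot and the scene stay as the last step left them, time stands still between calls to the robot, and variables do not carry over. Pictures are saved under pics/ and viewed, at most 10 in all, crops included, and the job is handed in when it is done.

Besides the shell and the picture viewer there is one more tool, called after "Call:" as a command line: name --argument value ..., lists and objects as JSON in quotes. arm_command: Moves the arm, as the interface text tells. Its arguments: {"type":"object","properties":{"motion":{"type":"string"},"grip_force":{"type":"number"}},"required":["motion"]}

```bash
mkdir -p pics; cat > h.py <<'E'
import numpy as np, cv2
from bench import r
def cap(n):
    c=r.capture(n); f=200/np.tan(np.radians(c["fovy"])/2)
    c["K"]=np.array([[f,0,c["cx"]],[0,f,c["cy"]],[0,0,1.]]); c["D"]=np.array(c["distortion"],float); c["T"]=np.array(c["world_from_camera"]); return c
def ray(c,uv,z):
    p=cv2.undistortPoints(np.array(uv,float).reshape(-1,1,2),c["K"],c["D"]).reshape(-1,2)
    d=np.c_[p[:,0],-p[:,1],-np.ones(len(p))]@c["T"][:3,:3].T; o=c["T"][:3,3]
    return o+d*((z-o[2])/d[:,2])[:,None]
def proj(c,P):
    q=(np.array(P,float).reshape(-1,3)-c["T"][:3,3])@c["T"][:3,:3]; q=q*[1,-1,-1]
    return cv2.projectPoints(q,np.zeros(3),np.zeros(3),c["K"],c["D"])[0].reshape(-1,2)
E
python3 - <<'E'
from h import *
for n in("top","scene"):
    c=cap(n); cv2.imwrite(f"pics/{n}0.png",c["frame"][:,:,::-1]); print(n,c["fovy"],c["T"].round(3).tolist(),c["D"])
print(r.sense())
E
```

```text
top 49.671794228871704 [[0.024, 0.994, -0.103, 0.517], [-1.0, 0.025, 0.015, 0.006], [0.017, 0.103, 0.995, 1.141], [0.0, 0.0, 0.0, 1.0]] [-0.01858567  0.          0.          0.          0.        ]
scene 48.13299199267346 [[-0.505, 0.415, -0.757, -0.223], [-0.863, -0.265, 0.43, 0.481], [-0.022, 0.87, 0.492, 0.609], [0.0, 0.0, 0.0, 1.0]] [-0.02794341  0.          0.          0.          0.        ]
{'time_s': 0.1, 'joint_positions': array([ 1.07878449,  0.41181468, -0.01270623,  1.59693844,  0.00555493,
        1.1343114 , -0.08219561]), 'dq': array([-0.00016671, -0.0010019 , -0.00132139, -0.00314905,  0.00165483,
        0.00061967,  0.00088462]), 'effort': array([ 1.83080705e-03, -6.01832128e+01,  6.83904625e-01, -3.00088584e+01,
        1.40802466e-02,  6.40781436e-03, -7.57708477e-06]), 'ee_pos': array([ 0.25681888, -0.56931542,  0.23054942]), 'ee_rot': array([ 9.77631148e-01,  2.10325516e-01, -1.81792233e-04, -6.95253928e-04]), 'ft_force': array([ 0.6242967 , -0.82776475,  0.4202291 ]), 'wrist_torque': array([-0.03945729, -0.01009844, -0.00704916]), 'grasp_force': 0.0, 'gripper_width': 0.08567611699422652}
```

View pics/top0.png

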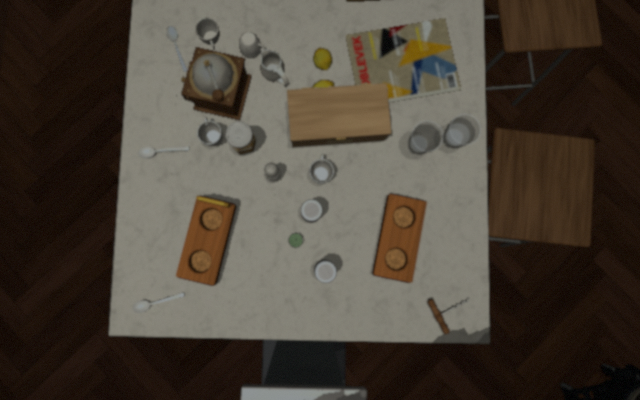

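View pics/scene0.png

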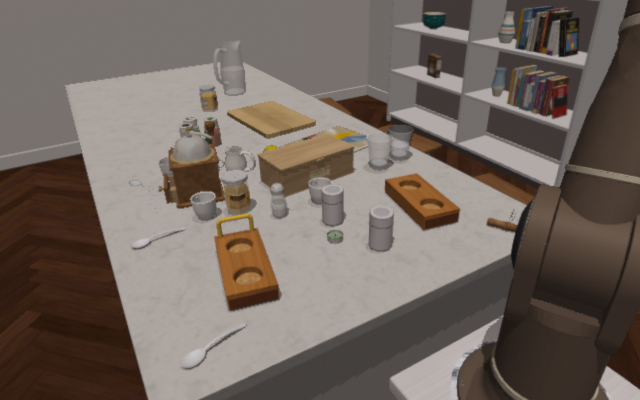

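The top view shows the tins at about (311,210) and (325,271). The handled rack is at left (207,240) and the plain one at right (400,237). The tea light (296,240), salt shaker (272,171) and cup (321,171) stand near the tins. Next I measure them.

```bash
python3 - <<'E'
from h import *
c=cap("top"); im=c["frame"]; hsv=cv2.cvtColor(im,cv2.COLOR_RGB2HSV)
big=cv2.resize(im[160:290,170:430],None,fx=3,fy=3,interpolation=cv2.INTER_CUBIC)
cv2.imwrite("pics/crop1.png",np.clip(big[:,:,::-1]*1.5,0,255).astype(np.uint8))
for nm,(x0,x1) in dict(left=(170,245),right=(365,435)).items():
    m=np.zeros(im.shape[:2],np.uint8); s=hsv[185:295,x0:x1]
    m[185:295,x0:x1]=((s[:,:,1]>110)*255).astype(np.uint8)
    cs=max(cv2.findContours(m,0,2)[0],key=cv2.contourArea)
    W=ray(c,cs,0.04)[:,:2]; R=cv2.minAreaRect((W*1000).astype(np.float32)); print(nm,R,cv2.boundingRect(cs))
    b=cv2.boxPoints(R); print(b.round(0).tolist())
for nm,(u,v) in dict(t1=(311,210),t2=(325,271)).items():
    s=im[v-16:v+17,u-16:u+17].astype(int).mean(2); print(nm); print(s[::2,::2].astype(int))
print([proj(c,[x,y,.04]) .round(1).tolist() for x,y in [(0.4,0.3),(0.5,-.25)]])
print(ray(c,[[311,210],[325,271]],.0905))
E
```

```text
left ((520.40673828125, 255.70492553710938), (102.38264465332031, 211.84877014160156), 77.83881378173828) (177, 196, 59, 89)
[[406.0, 228.0], [613.0, 183.0], [635.0, 283.0], [428.0, 328.0]]
right ((538.301513671875, -234.7434539794922), (100.98693084716797, 211.7255859375), 79.60224914550781) (373, 194, 53, 88)
[[425.0, -265.0], [633.0, -304.0], [652.0, -204.0], [443.0, -166.0]]
t1
[[124 125 125 125 125 128 127 128 129 127 125 125 125 125 127 126 126]
 [124 125 126 127 128 127 126 128 127 122 115 103  98 106 119 123 126]
 [124 125 124 126 127 126 124 122 119  99  80  75  73  75  82 103 124]
 [123 123 123 125 125 120 122 126 129 122 107  83  73  72  72  77 104]
 [124 123 123 121 118 130 138 138 138 138 140 124  89  71  71  71  80]
 [125 127 124 115 127 141 132 128 128 126 130 138 123  79  71  71  76]
 [127 125 120 114 138 133 128 127 125 124 125 130 137 100  72  72  80]
 [128 122 113 120 140 128 125 126 124 125 126 127 138 118  74  70  79]
 [125 121 109 123 139 128 126 125 125 125 124 123 137 123  73  72  91]
 [127 121 107 115 141 130 126 125 125 125 124 127 140 116  72  81 111]
 [128
[... 1119 characters left out ...]
27  99 116 122]
 [125 113 101 119 143 134 131 128 128 128 126 129 139 133 117 125 125]
 [125 119 107 114 143 136 131 130 128 128 129 129 141 127 121 124 125]
 [128 124 117 112 132 140 135 129 128 129 131 137 140 121 126 128 127]
 [127 126 123 120 119 136 143 137 134 138 140 139 124 124 127 128 126]
 [127 127 126 124 124 123 131 137 139 139 129 120 123 127 126 126 124]
 [126 125 123 122 124 126 123 119 121 121 121 124 125 124 123 126 123]
 [127 129 125 125 126 125 123 122 124 123 126 125 126 125 124 126 126]
 [127 126 125 126 125 124 123 123 121 122 123 125 128 127 126 126 126]]
[[[186.1, 287.4]], [[405.2, 252.5]]]
[[ 0.59825929 -0.00728177  0.0905    ]
 [ 0.45200397 -0.04449675  0.0905    ]]
```

View pics/crop1.png

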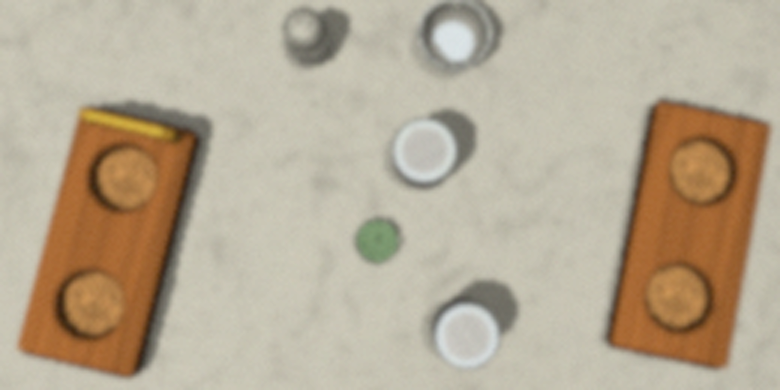

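```bash
cat >> h.py <<'E'
from scipy.spatial.transform import Rotation as Ro
def go(x,y,z,yaw):
    s=r.sense(); R=Ro.from_quat(s["ee_rot"]); p=s["ee_pos"]
    a=np.radians(yaw); Rt=Ro.from_matrix(np.array([[np.cos(a),np.sin(a),0],[np.sin(a),-np.cos(a),0],[0,0,-1]]))
    print("t",round(s["time_s"],2),"pos",p.round(4),"turn units",((R.inv()*Rt).as_rotvec(degrees=True)/8).round(3),"then shift units",(Rt.inv().apply(np.array([x,y,z])-p)/.05).round(3),"F",s["ft_force"].round(2),"w",round(s["gripper_width"],4),"g",round(float(s["grasp_force"]),1))
E
python3 - <<'E'
from h import *
c=cap("top")
L=ray(c,[[210.8,219],[200,260.5]],.04); R=ray(c,[[403.7,216.7],[395.9,258.4]],.04)
for P in(L,R):
    d=P[0]-P[1]; print(P.round(4).tolist(),np.linalg.norm(d),np.degrees(np.arctan2(d[1],d[0])),P.mean(0).round(4))
go(.452,-.0445,.23,-12)
E
```

```text
[[0.5728, 0.2462, 0.04], [0.4677, 0.2684, 0.04]] 0.10747673758173432 -11.930996830757335 [0.5202 0.2573 0.04  ]
[[0.5909, -0.2458, 0.04], [0.4845, -0.2262, 0.04]] 0.10822659464565797 -10.43892923505863 [ 0.5377 -0.236   0.04  ]
t 0.2 pos [ 0.2569 -0.5694  0.2308] turn units [-7.000e-03  3.000e-03  4.535e+00] then shift units [  1.635 -11.081   0.015] F [-0.29 -0.12 -0.43] w 0.0852 g 0.0
```

Call:
arm_command --motion "0 0 0 0 0 0 0.76; 0 0 0 0 0 0 0.76; 0 0 0 0 0 0 0.76; 0 0 0 0 0 0 0.76; 0 0 0 0 0 0 0.75; 0 0 0 0 0 0 0.75; 0 0.06 -0.5 0 0 0 0; 0 0.13 -0.9 0 0 0 0; 0 0.13 -0.9 0 0 0 0; 0 0.13 -0.9 0 0 0 0; 0 0.13 -0.9 0 0 0 0; 0 0.13 -0.9 0 0 0 0; 0 0.13 -0.9 0 0 0 0; 0 0.13 -0.9 0 0 0 0; 0 0.13 -0.9 0 0 0 0; 0 0.13 -0.9 0 0 0 0; 0 0.13 -0.9 0 0 0 0; 0 0.13 -0.9 0 0 0 0; 0 0.13 -0.9 0 0 0 0; 0 0 0 0 0 0 0" --grip_force 60

```text
time_s: 2.2
ee_pos: [0.4556, -0.0278, 0.2316]
ee_rot: [0.995, -0.101, 0.001, -0.001]
ft_force: [0.7, -0.5, -0.4]
gripper_width: 0.0855
grasp_force: 0.0
```

```bash
python3 -c "
from h import *
go(.452,-.0445,.23,-12)"
```

```text
t 2.2 pos [ 0.4556 -0.0278  0.2316] turn units [-0.019 -0.007  0.056] then shift units [-0.001  0.342  0.031] F [ 0.67 -0.5  -0.4 ] w 0.0855 g 0.0
```

Call:
arm_command --motion "0 0 0.17 0 0 0 0.03; 0 0 0.17 0 0 0 0.03; 0 0 0 0.4 0 0 0; 0 0 0 0.6 0 0 0; 0 0 0 0.6 0 0 0; 0 0 0 0.6 0 0 0; 0 0 0 0.6 0 0 0; 0 0 0 0.5 0 0 0; 0 0 0 0.33 0 0 0; 0 0 0 0.2 0 0 0; 0 0 0 0 0 0 0; 0 0 0 0 0 0 0"

```text
time_s: 3.4
ee_pos: [0.4506, -0.0516, 0.0403]
ee_rot: [0.994, -0.11, 0.0, 0.0]
ft_force: [-0.1, 0.4, -0.6]
gripper_width: 0.0851
grasp_force: 0.0
```

```bash
python3 - <<'E'
from h import *
go(.452,-.0445,.04,-12)
c=cap("scene"); cv2.imwrite("pics/s1.png",np.clip(cv2.resize(c["frame"][150:300,260:480],None,fx=3,fy=3)[:,:,::-1]*1.3,0,255).astype(np.uint8))
E
```

```text
t 3.4 pos [ 0.4506 -0.0516  0.0403] turn units [ 0.002 -0.003 -0.075] then shift units [-0.003 -0.144  0.005] F [-0.06  0.44 -0.6 ] w 0.0851 g 0.0
```

View pics/s1.png

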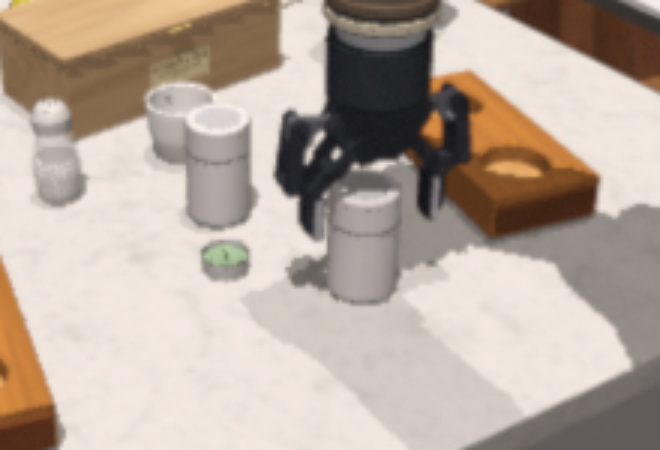

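The fingers straddle the near tin, at about (362,240) in the crop. I shift 7 mm to centre, then close and lift.

Call:
arm_command --motion "0 0 -0.14 0 0 0 -0.07; 0 0 0 0 0 0 0; 60 0 0 0 0 0 0; 90 0 0 0 0 0 0; 130 0 0 0 0 0 0; 255 0 0 0 0 0 0; 255 0 0 0 0 0 0; 255 0 0 0 0 0 0; 255 0 0 0 0 0 0; 255 0 0 0 0 0 0; 255 0 0 0 0 0 0"

```text
time_s: 4.55
ee_pos: [0.4521, -0.044, 0.0403]
ee_rot: [0.995, -0.104, 0.0, 0.0]
ft_force: [-1.1, -1.1, 7.2]
gripper_width: 0.0528
grasp_force: 61.3
```

```bash
python3 -c "
from h import *
go(.452,-.0445,.04,-12)"
```

```text
t 4.55 pos [ 0.4521 -0.044   0.0403] turn units [ 0.002 -0.003  0.003] then shift units [-0.001  0.01   0.006] F [-1.14 -1.09  7.21] w 0.0528 g 61.3
```

Call:
arm_command --motion "255 0 0 -0.15 0 0 0; 255 0 0 -0.3 0 0 0; 255 0 0 -0.15 0 0 0; 255 0 0 0 0 0 0; 255 0 0 0 0 0 0; 255 0 0 0 0 0 0; 255 0 0 0 0 0 0; 255 0 0 0 0 0 0"

```text
time_s: 5.35
ee_pos: [0.4518, -0.0438, 0.0694]
ee_rot: [0.995, -0.104, -0.0, -0.0]
ft_force: [-0.9, 0.5, -3.8]
gripper_width: 0.0525
grasp_force: 63.6
```

```bash
python3 - <<'E'
from h import *
F=[]
for i in range(6):
    c=cap("scene"); F.append(r.sense()["ft_force"][2])
print(np.round(F,2)); go(.452,-.0445,.04,-12)
cv2.imwrite("pics/s2.png",np.clip(cv2.resize(c["frame"][150:300,260:480],None,fx=3,fy=3)[:,:,::-1]*1.3,0,255).astype(np.uint8))
E
```

```text
[-3.52 -3.11 -3.35 -2.96 -2.54 -4.18]
t 5.65 pos [ 0.452  -0.0438  0.0697] turn units [0.    0.001 0.005] then shift units [0.004 0.013 0.595] F [-0.12  0.64 -4.18] w 0.0526 g 63.6
```

View pics/s2.png

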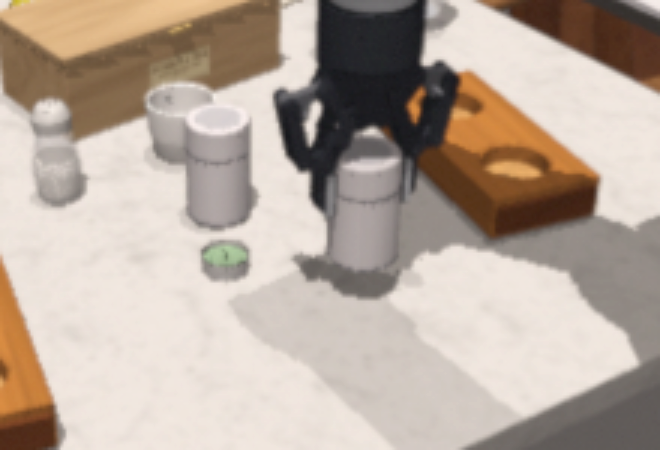

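The tin hangs upright, about 30 mm up. Empty readings were about -0.3 N and held ones about -3.3 N, so it weighs roughly 310 g and goes in the refill rack's near socket.

```bash
python3 -c "
from h import *
go(.4839,-.2255,.12,-10.5)"
```

```text
t 5.65 pos [ 0.452  -0.0438  0.0697] turn units [ 0.     0.001 -0.182] then shift units [ 1.29   3.456 -1.005] F [-0.12  0.64 -4.18] w 0.0526 g 63.6
```

Call:
arm_command --motion "255 0 0 -0.25 0 0 -0.18; 255 0 0 -0.5 0 0 0; 255 0 0 -0.25 0 0 0; 255 0.07 0.2 0 0 0 0; 255 0.15 0.4 0 0 0 0; 255 0.22 0.6 0 0 0 0; 255 0.22 0.6 0 0 0 0; 255 0.22 0.6 0 0 0 0; 255 0.22 0.6 0 0 0 0; 255 0.13 0.3 0 0 0 0; 255 0.06 0.16 0 0 0 0; 255 0 0 0 0 0 0; 255 0 0 0 0 0 0; 255 0 0 0 0 0 0"

```text
time_s: 7.05
ee_pos: [0.4838, -0.224, 0.1197]
ee_rot: [0.996, -0.091, -0.0, -0.0]
ft_force: [0.8, 0.0, -4.2]
gripper_width: 0.0528
grasp_force: 63.9
```

```bash
python3 - <<'E'
from h import *
F=[]
for i in range(6):
    c=cap("scene"); F.append(r.sense()["ft_force"][2])
print(np.round(F,2)); go(.4839,-.2255,.082,-10.5)
E
```

```text
[-3.72 -3.55 -4.41 -3.9  -3.66 -3.93]
t 7.35 pos [ 0.4839 -0.2253  0.1199] turn units [ 0.    -0.001  0.002] then shift units [0.    0.003 0.758] F [-0.64  0.11 -3.93] w 0.0528 g 63.9
```

Call:
arm_command --motion "255 0 0 0.2 0 0 0; 255 0 0 0.3 0 0 0; 255 0 0 0.2 0 0 0; 255 0 0 0.1 0 0 0; 255 0 0 0.08 0 0 0; 255 0 0 0.08 0 0 0; 255 0 0 0 0 0 0; 255 0 0 0 0 0 0"

```text
time_s: 8.15
ee_pos: [0.484, -0.2258, 0.072]
ee_rot: [0.996, -0.092, 0.0, 0.0]
ft_force: [0.1, -0.2, -4.2]
gripper_width: 0.0523
grasp_force: 63.9
```

Call:
arm_command --motion "255 0 0 0.05 0 0 0; 255 0 0 0.05 0 0 0; 255 0 0 0.04 0 0 0; 255 0 0 0.04 0 0 0; 255 0 0 0 0 0 0; 255 0 0 0 0 0 0"

```text
time_s: 8.75
ee_pos: [0.4838, -0.2257, 0.0628]
ee_rot: [0.996, -0.092, -0.0, -0.0]
ft_force: [0.1, -0.2, -3.5]
gripper_width: 0.0528
grasp_force: 64.0
```

Call:
arm_command --motion "255 0 0 0.02 0 0 0; 255 0 0 0.02 0 0 0; 255 0 0 0.02 0 0 0; 255 0 0 0 0 0 0; 255 0 0 0 0 0 0"

```text
time_s: 9.25
ee_pos: [0.4841, -0.2257, 0.0602]
ee_rot: [0.996, -0.092, 0.0, 0.0]
ft_force: [-1.0, 0.0, 4.1]
gripper_width: 0.0526
grasp_force: 64.4
```

Call:
arm_command --motion "255 0 0 0.02 0 0 0; 255 0 0 0.02 0 0 0; 255 0 0 0.02 0 0 0; 255 0 0 0 0 0 0; 255 0 0 0 0 0 0"

```text
time_s: 9.75
ee_pos: [0.484, -0.2257, 0.057]
ee_rot: [0.996, -0.092, 0.0, 0.0]
ft_force: [-1.1, 0.2, 5.0]
gripper_width: 0.0528
grasp_force: 64.4
```

Call:
arm_command --motion "255 0 0 0.02 0 0 0; 255 0 0 0.02 0 0 0; 255 0 0 0 0 0 0; 255 0 0 0 0 0 0"

```text
time_s: 10.15
ee_pos: [0.4839, -0.2257, 0.0549]
ee_rot: [0.996, -0.092, 0.0, 0.0]
ft_force: [-0.1, 0.4, 4.5]
gripper_width: 0.0531
grasp_force: 64.4
```

Call:
arm_command --motion "255 0 0 0.02 0 0 0; 255 0 0 0 0 0 0; 255 0 0 0 0 0 0"

```text
time_s: 10.45
ee_pos: [0.484, -0.2257, 0.0539]
ee_rot: [0.996, -0.092, 0.0, 0.0]
ft_force: [-1.0, 0.0, 5.2]
gripper_width: 0.0531
grasp_force: 64.4
```

Call:
arm_command --motion "255 0 0 0.02 0 0 0; 255 0 0 0 0 0 0; 255 0 0 0 0 0 0"

```text
time_s: 10.75
ee_pos: [0.4839, -0.2257, 0.0529]
ee_rot: [0.996, -0.092, 0.0, 0.0]
ft_force: [-1.0, 1.6, 4.0]
gripper_width: 0.0527
grasp_force: 64.4
```

Call:
arm_command --motion "255 0 0 0.02 0 0 0; 255 0 0 0 0 0 0; 255 0 0 0 0 0 0"

```text
time_s: 11.05
ee_pos: [0.484, -0.2257, 0.052]
ee_rot: [0.996, -0.092, 0.0, 0.0]
ft_force: [-1.6, -0.5, 6.7]
gripper_width: 0.0529
grasp_force: 64.6
```

Call:
arm_command --motion "255 0 0 0.02 0 0 0; 255 0 0 0 0 0 0; 255 0 0 0 0 0 0"

```text
time_s: 11.35
ee_pos: [0.484, -0.2258, 0.0513]
ee_rot: [0.996, -0.092, 0.0, 0.0]
ft_force: [-2.5, 1.2, 9.5]
gripper_width: 0.0528
grasp_force: 64.8
```

```bash
python3 - <<'E'
from h import *
go(.4839,-.2255,.082,-10.5)
c=cap("scene"); print(proj(c,[[.484,-.2257,.04],[.484,-.2257,.1045]]).round(0).tolist())
u,v=proj(c,[.484,-.2257,.08])[0].astype(int)
cv2.imwrite("pics/s3.png",np.clip(cv2.resize(c["frame"][v-50:v+50,u-65:u+65],None,fx=6,fy=6,interpolation=2)[:,:,::-1]*1.6,0,255).astype(np.uint8)); print(u,v)
E
```

```text
t 11.35 pos [ 0.484  -0.2258  0.0513] turn units [ 0.001 -0.004 -0.003] then shift units [-0.004 -0.005 -0.614] F [-2.53  1.21  9.49] w 0.0528 g 64.8
[[431.0, 202.0], [433.0, 179.0]]
432 188
```

View pics/s3.png

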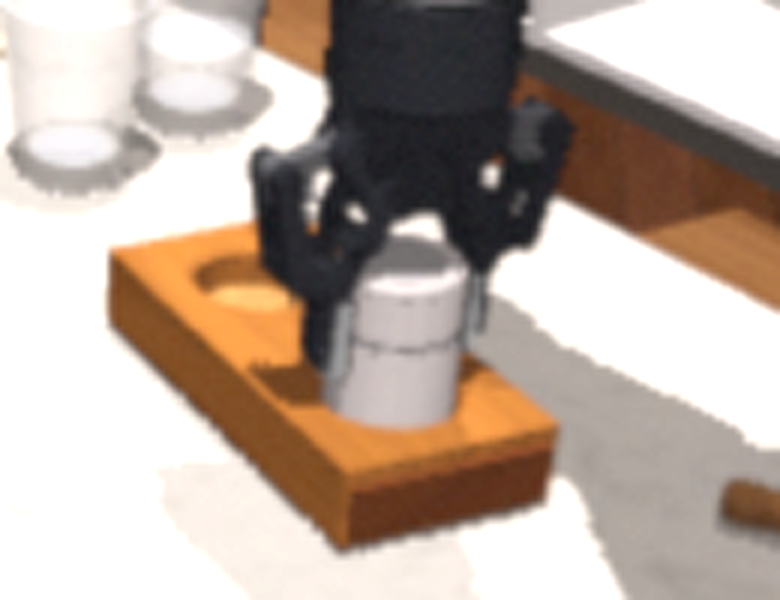

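The tin is upright in the near socket. Its force stayed steady over the cork stroke and now rises 3 N per mm, so it is on the cushion. I release and withdraw.

Call:
arm_command --motion "130 0 0 0 0 0 0; 90 0 0 0 0 0 0; 40 0 0 0 0 0 0; 0 0 0 0 0 0 0; 0 0 0 0 0 0 0; 0 0 0 0 0 0 0; 0 0 0 0 0 0 0; 0 0 0 -0.2 0 0 0; 0 0 0 -0.5 0 0 0; 0 0 0 -0.7 0 0 0; 0 0 0 -0.7 0 0 0; 0 0 0 -0.7 0 0 0; 0 0 0 -0.7 0 0 0; 0 0 0 0 0 0 0; 0 0 0 0 0 0 0"

```text
time_s: 12.9
ee_pos: [0.4841, -0.2258, 0.2271]
ee_rot: [0.996, -0.092, 0.001, 0.0]
ft_force: [0.6, 0.1, -0.4]
gripper_width: 0.0852
grasp_force: 0.0
```

```bash
python3 - <<'E'
from h import *
F=[]
for i in range(8):
    c=cap("scene"); F.append(r.sense()["ft_force"][2])
print(np.round(F,2),np.mean(F)); go(.598,-.007,.23,-12)
E
```

```text
[-1.38 -0.99  0.63  0.35 -0.43  0.19  0.37 -0.99] -0.28222924844792785
t 13.3 pos [ 0.4836 -0.2255  0.2251] turn units [-0.002  0.009  0.186] then shift units [ 1.33  -4.751 -0.098] F [-0.56  0.07 -0.99] w 0.0857 g 0.0
```

Call:
arm_command --motion "0 0 0 0 0 0 0.19; 0 0.1 -0.3 0 0 0 0; 0 0.17 -0.6 0 0 0 0; 0 0.2 -0.75 0 0 0 0; 0 0.2 -0.75 0 0 0 0; 0 0.2 -0.75 0 0 0 0; 0 0.2 -0.75 0 0 0 0; 0 0.16 -0.55 0 0 0 0; 0 0.1 -0.3 0 0 0 0; 0 0 0 0 0 0 0; 0 0 0 0 0 0 0; 0 0 0 0 0 0 0"

```text
time_s: 14.5
ee_pos: [0.5979, -0.0095, 0.2257]
ee_rot: [0.994, -0.106, -0.0, 0.001]
ft_force: [-0.2, 0.3, -0.7]
gripper_width: 0.0854
grasp_force: 0.0
```

```bash
python3 -c "
from h import *
go(.598,-.007,.04,-12)"
```

```text
t 14.5 pos [ 0.5979 -0.0095  0.2257] turn units [ 0.009  0.002 -0.024] then shift units [-0.008 -0.049  3.714] F [-0.15  0.35 -0.73] w 0.0854 g 0.0
```

Call:
arm_command --motion "0 0 0 0.4 0 0 0; 0 0 0 0.6 0 0 0; 0 0 0 0.6 0 0 0; 0 0 0 0.6 0 0 0; 0 0 0 0.6 0 0 0; 0 0 0 0.5 0 0 0; 0 0 0 0.25 0 0 0; 0 0 0 0.15 0 0 0; 0 0 0 0 0 0 0; 0 0 0 0 0 0 0"

```text
time_s: 15.5
ee_pos: [0.5991, -0.0075, 0.0419]
ee_rot: [0.994, -0.105, 0.001, -0.0]
ft_force: [0.7, 0.3, -0.1]
gripper_width: 0.0852
grasp_force: 0.0
```

```bash
python3 -c "
from h import *
go(.598,-.007,.04,-12)"
```

```text
t 15.5 pos [ 0.5991 -0.0075  0.0419] turn units [-0.002 -0.011 -0.008] then shift units [-0.024 -0.006  0.038] F [ 0.68  0.31 -0.05] w 0.0852 g 0.0
```

Call:
arm_command --motion "0 -0.02 0 0.02 0 0 0; 60 0 0 0 0 0 0; 90 0 0 0 0 0 0; 130 0 0 0 0 0 0; 255 0 0 0 0 0 0; 255 0 0 0 0 0 0; 255 0 0 0 0 0 0; 255 0 0 0 0 0 0; 255 0 0 0 0 0 0; 255 0 0 -0.15 0 0 0; 255 0 0 -0.3 0 0 0; 255 0 0 -0.15 0 0 0; 255 0 0 0 0 0 0; 255 0 0 0 0 0 0; 255 0 0 0 0 0 0; 255 0 0 0 0 0 0; 255 0 0 0 0 0 0"

```text
time_s: 17.2
ee_pos: [0.5971, -0.0071, 0.0694]
ee_rot: [0.994, -0.105, -0.0, 0.0]
ft_force: [-0.6, 0.2, -3.6]
gripper_width: 0.0528
grasp_force: 63.4
```

```bash
python3 - <<'E'
from h import *
F=[]
for i in range(16):
    c=cap("scene"); F.append(r.sense()["ft_force"][2])
print(np.round(F,2),np.mean(F)); go(.4664,.2681,.13,-12)
cv2.imwrite("pics/s4.png",np.clip(cv2.resize(c["frame"][130:300,190:460],None,fx=2.9,fy=2.9)[:,:,::-1]*1.3,0,255).astype(np.uint8))
E
```

```text
[-2.98 -2.63 -3.62 -3.71 -4.45 -2.75 -3.08 -3.81 -3.86 -3.43 -4.18 -3.51
 -2.68 -3.68 -2.67 -3.67] -3.4203525793314538
t 18.0 pos [ 0.5974 -0.0071  0.0698] turn units [ 0.    -0.    -0.005] then shift units [-3.707 -4.838 -1.204] F [-0.17 -0.12 -3.67] w 0.0523 g 63.4
```

View pics/s4.png

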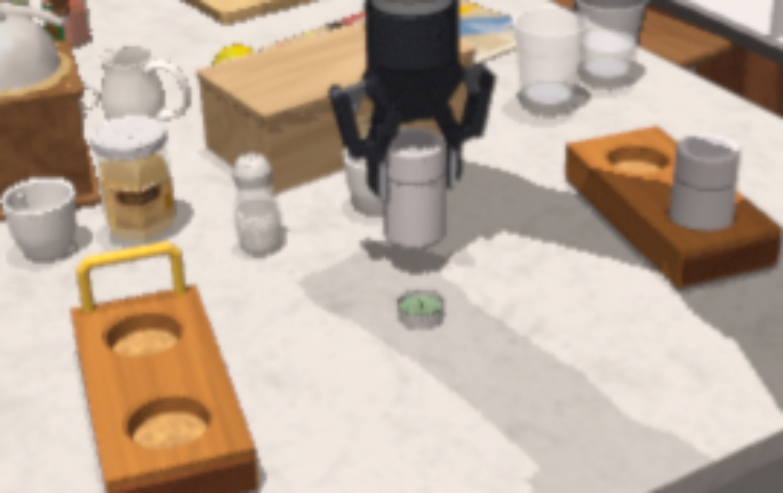

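The first tin stands upright in the refill near socket. The second hangs upright and reads -3.42 N against a -0.28 N baseline, about 320 g, so it goes in the refill far socket.

```bash
python3 -c "
from h import *
go(.5921,-.2455,.12,-10.5)"
```

```text
t 18.0 pos [ 0.5974 -0.0071  0.0698] turn units [ 0.    -0.    -0.192] then shift units [ 0.765  4.708 -1.004] F [-0.17 -0.12 -3.67] w 0.0523 g 63.4
```

Call:
arm_command --motion "255 0 0 -0.25 0 0 -0.19; 255 0 0 -0.5 0 0 0; 255 0 0 -0.25 0 0 0; 255 0.04 0.2 0 0 0 0; 255 0.07 0.4 0 0 0 0; 255 0.1 0.6 0 0 0 0; 255 0.1 0.6 0 0 0 0; 255 0.1 0.6 0 0 0 0; 255 0.1 0.6 0 0 0 0; 255 0.1 0.6 0 0 0 0; 255 0.07 0.5 0 0 0 0; 255 0.05 0.35 0 0 0 0; 255 0.03 0.25 0 0 0 0; 255 0 0 0 0 0 0; 255 0 0 0 0 0 0; 255 0 0 0 0 0 0; 255 0 0 0 0 0 0"

```text
time_s: 19.7
ee_pos: [0.5923, -0.2434, 0.1199]
ee_rot: [0.996, -0.091, 0.0, -0.0]
ft_force: [-0.6, -0.5, -3.0]
gripper_width: 0.0528
grasp_force: 63.6
```

```bash
python3 -c "
from h import *
go(.5921,-.2455,.063,-10.5)"
```

```text
t 19.7 pos [ 0.5923 -0.2434  0.1199] turn units [-0.004 -0.001  0.013] then shift units [0.004 0.042 1.138] F [-0.62 -0.5  -2.98] w 0.0528 g 63.6
```

Call:
arm_command --motion "255 0 0 0.2 0 0 0; 255 0 0 0.3 0 0 0; 255 0 0 0.2 0 0 0; 255 0 0 0.1 0 0 0; 255 0 0 0.08 0 0 0; 255 0 0 0.08 0 0 0; 255 0 0 0 0 0 0; 255 0 0 0 0 0 0"

```text
time_s: 20.5
ee_pos: [0.5915, -0.2455, 0.0717]
ee_rot: [0.996, -0.092, -0.0, 0.0]
ft_force: [-2.0, -2.3, -5.2]
gripper_width: 0.0528
grasp_force: 63.5
```

Call:
arm_command --motion "255 0 0 0.05 0 0 0; 255 0 0 0.05 0 0 0; 255 0 0 0.04 0 0 0; 255 0 0 0.04 0 0 0; 255 0 0 0 0 0 0; 255 0 0 0 0 0 0"

```text
time_s: 21.1
ee_pos: [0.5917, -0.2457, 0.0626]
ee_rot: [0.996, -0.092, -0.0, 0.0]
ft_force: [-1.9, -5.0, -2.4]
gripper_width: 0.0527
grasp_force: 63.7
```

Call:
arm_command --motion "255 0 0 0.02 0 0 0; 255 0 0 0.02 0 0 0; 255 0 0 0.02 0 0 0; 255 0 0 0 0 0 0; 255 0 0 0 0 0 0"

```text
time_s: 21.6
ee_pos: [0.5919, -0.2457, 0.0606]
ee_rot: [0.996, -0.092, 0.0, 0.0]
ft_force: [-3.9, -4.1, 4.8]
gripper_width: 0.0529
grasp_force: 64.3
```

A side force of about 5 N along -x, -y shows the tin touching the wall, so I nudge it that way while pressing on.

Call:
arm_command --motion "255 -0.015 0.02 0 0 0 0; 255 0 0 0.02 0 0 0; 255 0 0 0.02 0 0 0; 255 0 0 0.02 0 0 0; 255 0 0 0 0 0 0; 255 0 0 0 0 0 0"

```text
time_s: 22.2
ee_pos: [0.5918, -0.2458, 0.0579]
ee_rot: [0.996, -0.092, 0.001, 0.0]
ft_force: [-3.8, -2.2, 7.1]
gripper_width: 0.0528
grasp_force: 64.6
```

Call:
arm_command --motion "255 0 0 0.02 0 0 0; 255 0 0 0.02 0 0 0; 255 0 0 0.02 0 0 0; 255 0 0 0 0 0 0; 255 0 0 0 0 0 0"

```text
time_s: 22.7
ee_pos: [0.5917, -0.2458, 0.055]
ee_rot: [0.996, -0.092, 0.001, 0.0]
ft_force: [-3.1, -2.9, 7.3]
gripper_width: 0.053
grasp_force: 64.6
```

Call:
arm_command --motion "255 0 0 0.02 0 0 0; 255 0 0 0 0 0 0; 255 0 0 0 0 0 0"

```text
time_s: 23.0
ee_pos: [0.5917, -0.2458, 0.054]
ee_rot: [0.996, -0.092, 0.001, 0.0]
ft_force: [-4.0, -2.1, 7.6]
gripper_width: 0.0526
grasp_force: 64.7
```

Call:
arm_command --motion "255 0 0 0.02 0 0 0; 255 0 0 0 0 0 0; 255 0 0 0 0 0 0"

```text
time_s: 23.3
ee_pos: [0.5917, -0.2458, 0.053]
ee_rot: [0.996, -0.092, 0.001, 0.0]
ft_force: [-4.4, -1.9, 8.8]
gripper_width: 0.0528
grasp_force: 64.7
```

Call:
arm_command --motion "255 0 0 0.02 0 0 0; 255 0 0 0 0 0 0; 255 0 0 0 0 0 0"

```text
time_s: 23.6
ee_pos: [0.5918, -0.2458, 0.0522]
ee_rot: [0.996, -0.092, 0.001, 0.0]
ft_force: [-4.0, -2.9, 10.0]
gripper_width: 0.0525
grasp_force: 64.8
```

Call:
arm_command --motion "255 0 0 0.015 0 0 0; 255 0 0 0 0 0 0; 255 0 0 0 0 0 0"

```text
time_s: 23.9
ee_pos: [0.5918, -0.2458, 0.0518]
ee_rot: [0.996, -0.092, 0.001, 0.0]
ft_force: [-4.6, -1.1, 11.8]
gripper_width: 0.0527
grasp_force: 65.1
```

The force is rising at the same depth as the first tin, so this one is home too. Release.

Call:
arm_command --motion "130 0 0 0 0 0 0; 90 0 0 0 0 0 0; 40 0 0 0 0 0 0; 0 0 0 0 0 0 0; 0 0 0 0 0 0 0; 0 0 0 0 0 0 0; 0 0 0 0 0 0 0; 0 0 0 -0.2 0 0 0; 0 0 0 -0.5 0 0 0; 0 0 0 -0.7 0 0 0; 0 0 0 -0.7 0 0 0; 0 0 0 -0.7 0 0 0; 0 0 0 -0.7 0 0 0; 0 0 -0.3 0 0 0 0; 0 0 -0.7 0 0 0 0; 0 0 -0.8 0 0 0 0; 0 0 -0.8 0 0 0 0; 0 0 -0.8 0 0 0 0; 0 0 0 0 0 0 0; 0 0 0 0 0 0 0"

```text
time_s: 25.9
ee_pos: [0.622, -0.0772, 0.2252]
ee_rot: [0.996, -0.09, -0.0, -0.0]
ft_force: [-0.5, -0.8, 0.0]
gripper_width: 0.0854
grasp_force: 0.0
```

```bash
python3 - <<'E'
from h import *
c=cap("scene"); t=cap("top")
a=cv2.resize(c["frame"][145:245,370:470],None,fx=4,fy=4,interpolation=2)
b=cv2.resize(t["frame"][180:290,360:440],(291,400),interpolation=2)
cv2.imwrite("pics/s5.png",np.clip(np.hstack([a,b])[:,:,::-1]*1.4,0,255).astype(np.uint8))
for P in ((.4839,-.2257),(.5918,-.2458)):
    print(proj(c,[[*P,z] for z in(.04,.1045)]).round(1).tolist(),proj(t,[*P,.1045]).round(1).tolist())
    # tin silhouette lower/upper extents expected along scene view
    th=np.linspace(0,2*np.pi,60); q=proj(c,[[P[0]+.027*np.cos(k),P[1]+.027*np.sin(k),.1045] for k in th]); print("lid rows/cols expected",q.min(0).round(1),q.max(0).round(1))
E
```

```text
[[430.6, 202.3], [433.1, 179.3]] [[401.3, 259.6]]
lid rows/cols expected [421.8 174.4] [444.5 184.6]
[[409.0, 183.3], [410.7, 161.6]] [[409.8, 214.7]]
lid rows/cols expected [400.4 157.3] [421.1 166. ]
```

View pics/s5.png

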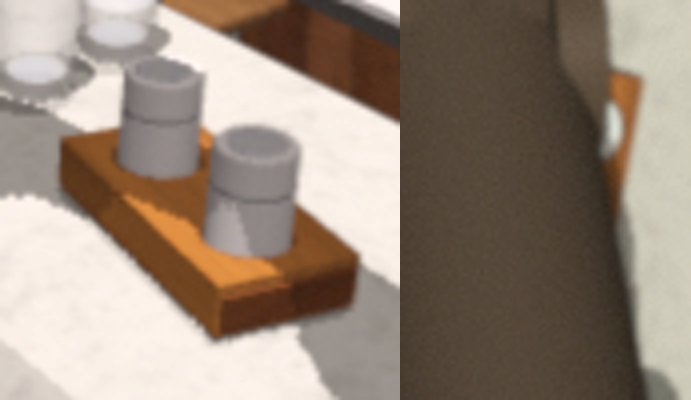

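Both tins stand upright in the plain rack. Their lids are at about rows 176 and 159, against 174 and 157 expected for home, so they are not standing high. The arm is clear.

```bash
python3 -c "
from h import *
print(r.sign_off())"
```

```text
the job is handed in; nothing more can be done
None
```

Both tins weighed about 320–335 g, so I pressed both home upright in the plain refill rack (near and far sockets) and handed the job in at about 26 s; no verdict was returned.

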